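# Shut and latch the sandwich press

## Task

Shut the sandwich press and latch it: push its raised lid all the way down with the fingertips, and only then flip the red latch lever on its side over past its middle, so that it snaps in over the lid. Push only: lift nothing, do not shove the press along the worktop, leave the mug, the spice jar and the pepper mill alone, and finish clear of everything.

Things in the scene. Friction and masses are not known exactly. Their poses are not given: they have to be found in the camera images.
- press: Sandwich press, black base with aluminium lid, 2 kg, loose on four rubber feet. Base 180 mm deep (its x), 200 mm wide (its y), top 48 mm high; 88 mm high with the lid shut. Origin: centre of its underside, on the worktop. x points from the front (black handle) to the rear (hinge), z up. The latch stands on its -y side between steel cheeks 33 mm wide over all and 111 mm high.
- lid (a joint): Lid angle, rad: 0 fully shut, growing as the front edge rises, up to 1.2. It starts between 0.4 and 0.75. The hinge is stiff (about 0.65 N m friction): the lid stays where it is left and must be pushed all the way down, 2 to 5 N near its front edge.
- lid_hinge (a point): Point on the lid's hinge axis, mid-width: 85 mm behind the press's origin (+x of the press), 52 mm above it. The axis is level, along the press's y. The lid is a slab 170 mm long (front to rear), 200 mm wide; its outer (top) face lies 36 mm off the hinge axis. A black handle 90 mm wide sticks out 27 mm from the middle of its front edge, its top 28 mm off the hinge axis.
- lid_top (a point): Point on the outer (top) face of the lid at the middle of its width, 145 mm from the hinge along the lid and 25 mm short of its front edge; a good place to push. Its x and z axes turn with the lid: z points out of the outer face.
- latch (a joint): Angle of the red latch lever, rad: 0 = open, leaning outwards, away from the lid, 36 degrees off upright; 0.628 = upright (middle); 1.257 = latched, leaning 36 degrees inwards over the lid. Sprung over centre: past the middle it snaps to the far stop by itself, before it it springs back. Turning it takes 0.18 N m at the stops, less towards the middle (2 to 5 N at the grip).
- latch_tip (a point): Centre of the round end of the red grip, 70 mm from the pivot. The grip, 10 mm in radius, covers the outer 34 mm of the lever and ends 10 mm beyond this point. Open, this point is 157 mm above the worktop and 41 mm outward of the pivot; it rises 13 mm on the way to upright: a finger that rises with it slides less and does not jam on it.
- latch_pivot (a point): Point on the latch lever's pivot axis, in the press's frame at x -30, y -120, z 100 mm. The axis is level, along the press's x; the lever swings in the upright plane through this point along the press's y. A short steel nose (31 mm, rubber end) on the lever points up and inward when open and lies on the lid's edge when latched.
- mug: White mug with green inside, 86 mm across, 122 mm with its handle, 96 mm high; bystander, loose. Origin at its underside.
- spice_jar: Spice jar with green cap, 46 mm across, 106 mm high; bystander, loose. Origin at the centre of its underside.
- pepper_mill: Pepper mill with pale grey top, 54 mm across, 136 mm high; bystander, loose. Origin at the centre of its underside.

How it is judged:
By the outcome, as a careful person would: the job done as asked, in the order asked, and still so for the second after the job is handed in, with the robot touching nothing.
It also fails if it takes over 43 s, if anything falls off the work surface, if the arm or the gripper's body presses on something with over 40 N, if the wrist force passes 120 N, or if a joint passes its speed limit or range.

## Robot

A 6-joint arm with a two-finger parallel gripper is mounted at the origin on a cart in front of the work surface, level with it; the furniture and walls round the work are solid. World frame = base frame: x ahead of the robot, y to its left, z up, the work surface at z = 0. Lengths are in m, angles in degrees, forces in N, time in s.
With the tool pointing down it reaches from about 0.4 to 0.825 m from the base axis. Payload 7 kg.
Tool frame: the origin (TCP) lies at the centre of the arm's flange, where the gripper is bolted on; the fingertips stand 178 mm ahead of it and the grasp point (between the pads) lies 159 mm ahead of it (tip_reach is the distance from the TCP to the fingertips, in m); z points along the fingers, y is the line along which they close (so a half turn about z gives the same grasp; the last joint's range is limited). The gripper opens to 88 mm and grips with 3 to 60 N. Pads are 19 mm wide; open, the fingers measure 130 mm over their backs; the gripper's body (78 mm by 193 mm) begins 47 mm behind the grasp point.
Start: joints at [93.627, 20.546, 0.682, 0, -70.136, -16.507], TCP at [0.15, 0.658, 0.405] pointing down, gripper open.
Joint ranges: [-176.03, 176.03], [-82.01, 121.73], [-58.28, 71.71], [-173.87, 95.51], [-174.79, -0.11], [-173.66, 173.66]. Speed limits (degrees/s): [136.94, 136.94, 172.46, 180, 180, 180].

## Interface

Orientations are given as [roll, pitch, yaw] about the fixed x, y, z axes, in that order (R = Rz(yaw) Ry(pitch) Rx(roll)).
In Python, from plant import * gives the robot as it stands.
- The arm moves only by the shell command python3 -m handwheel 'ROWS'. ROWS is JSON, a list of rows, each a list of 7 numbers: the opening, from -1 (shut) to 1 (fully open), then the shift along the tool's x, y, z as a fraction of full scale, then the turn, a rotation vector about the tool's x, y, z as a fraction of full scale. A call has 1 to 5 rows; each row shifts and turns the commanded pose from where the row before left it, along the tool's axes as they then stand; what a row does not reach is not made up. Full scale, the value 1, is 0.025 m for a shift and 6 degrees for a turn. A row lasts 1/8 s, in which the tool goes at most 62.5 mm and 10.7 degrees, less where a joint would pass 70% of its speed; a pose out of reach is approached as far as the arm can. A call with a number of a shift or a turn outside -1 to 1 is refused whole. A call with a gripper value outside its range is refused whole. The fingers move at their own pace and stop on an object; the grip force is fixed at half the most. Time passes only in rows, so rows that do not move let the fingers close. It gives the time, the measured TCP pose, the force, the opening and the grip force at its end, in the units of the state.
- get_obs(): the state, without advancing time (a new reading comes with each control period).
- snapshot(name): name is "scene" or "top" or "wrist"; returns a dict with "color" (420x560x3 uint8, red, green, blue), "fx", "fy", "cx", "cy" (pixels), "R" (3x3) and "t" (3): a world point X has camera coordinates R X + t; the wrist camera has in their place "tool_from_camera" (4x4, takes a point from camera to tool coordinates, whose origin is the TCP and whose axes are the flange's). Camera axes: x right, y down, z forward; pixel columns grow to the right and rows downward; lengths in m; the calibration is good to about 2 mm. A picture is of the moment at which its call begins: read the wrist's pose just before it. There is no depth.
- close_job(): hands the job in; it is judged then, once.
The state is a dict: "clock": time; "joint_pos": joint angles; "qvel": joint speeds; "tau": joint torques, N m; "tool_pos": TCP position; "orientation": TCP orientation; "force": force on the tool from outside, world axes, zero at the start; "moment": the same for the moment, N m; "opening": finger opening in m; "gripper_force": force on a finger pad.
Only numpy, scipy, OpenCV 4.12 (cv2) and the standard library are available. Lean on these libraries where they do the work, as an engineer would, in place of code of your own. Each camera call takes 0.05 s, during which the arm holds its last target. There are 200 camera calls.

## Working session

There is one attempt and no reset: what is moved stays moved. The work goes in short steps, Python scripts to look and compute and a shell command to move; the robot and the scene stay as the last step left them, time stands still between calls to the robot, and variables do not carry over. Pictures are saved under pics/ and viewed, at most 10 in all, crops included, and the job is handed in when it is done.

```bash
mkdir -p pics; ls
python3 - <<'E'
from plant import *
import cv2,json
import numpy as np
o=get_obs();print({k:o[k] for k in('clock','tool_pos','orientation','opening','force')})
for n in("scene","top"):
    s=snapshot(n);cv2.imwrite(f'pics/{n}0.png',s['color'][:,:,::-1])
    np.savez(f'pics/{n}0.npz',**{k:s[k] for k in('fx','fy','cx','cy','R','t')})
    print(n,s['fx'],s['cx'],s['cy'],np.round(s['R'],3).tolist(),np.round(s['t'],3))
E
```

```text
pics
{'clock': 0.0, 'tool_pos': array([0.1504349 , 0.65782683, 0.40373148]), 'orientation': array([ 1.79903493e+02, -1.16411095e-02, -1.28862320e+01]), 'opening': 0.08749557554541904, 'force': array([-0.39021021, -0.25468003,  0.12669619])}
scene 517.5460159012474 283.993322659128 200.7750229583864 [[-0.999, 0.043, 0.007], [0.011, 0.405, -0.914], [-0.042, -0.913, -0.405]] [0.548 0.06  1.605]
top 379.30794891782017 271.7644824577317 207.90804468503367 [[0.016, -1.0, -0.011], [-0.99, -0.014, -0.141], [0.141, 0.013, -0.99]] [0.116 0.574 1.187]
```

View pics/scene0.png

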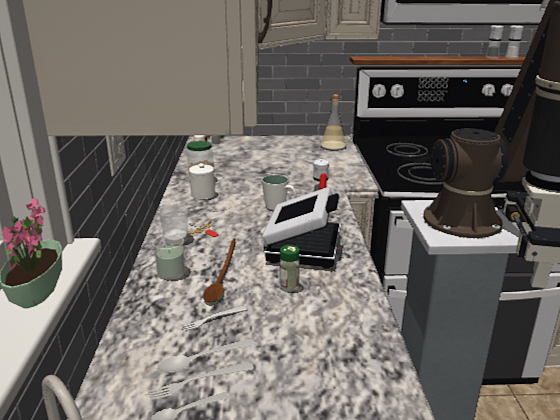

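View pics/top0.png

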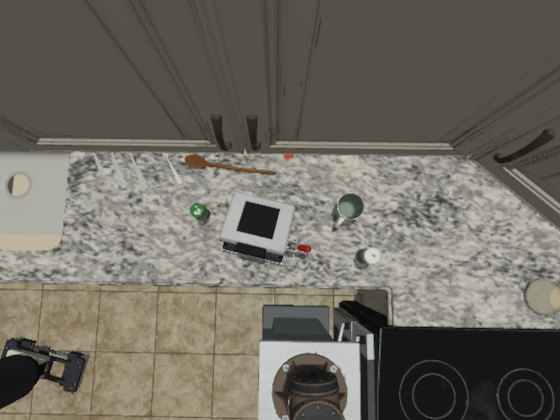

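The top view shows the press at (258,228), its handle towards the robot, with the latch at (304,248), the mill at (370,257), the mug at (349,207) and the jar at (198,212). I'll enlarge both crops to get the corner points.

Run:
```python
import cv2,numpy as np
a=cv2.imread('pics/top0.png')[180:280,185:385];b=cv2.imread('pics/scene0.png')[155:300,245:355]
A=cv2.resize(a,None,fx=4,fy=4,interpolation=cv2.INTER_CUBIC)   # 800x400
cv2.imwrite('pics/a.png',A)
cv2.imwrite('pics/b.png',cv2.resize(b,None,fx=4,fy=4,interpolation=cv2.INTER_CUBIC))
```

```text
(no output)
```

View pics/a.png

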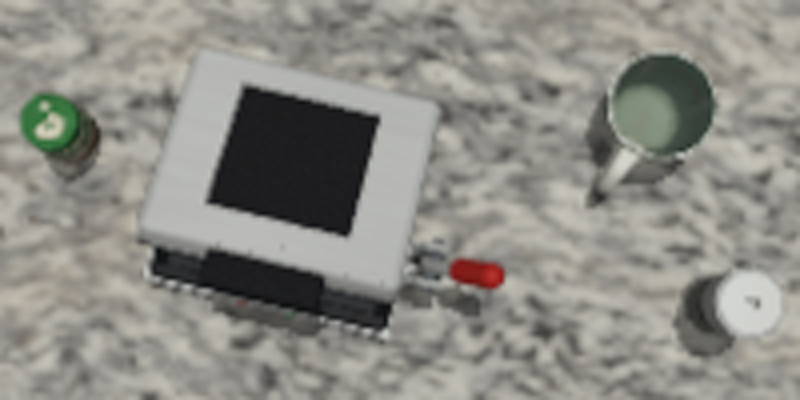

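View pics/b.png

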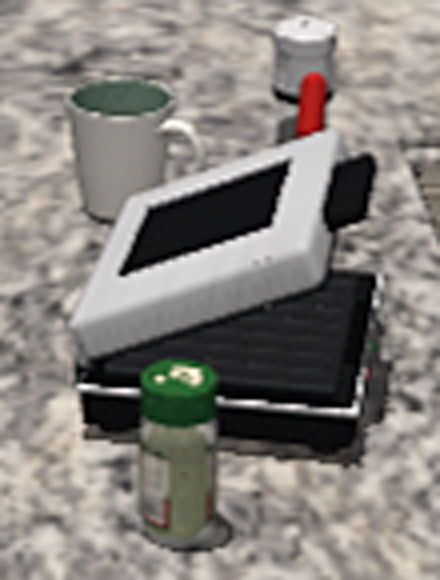

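Top-view crop: lid top corners at rear-left (198,50), rear-right (440,103), front-right (395,297) and front-left (140,240), grip tip at about (491,274). Scene crop: lid corners at (75,325), (130,197), (338,135) and (316,250), grip tip at about (314,85). Next I'll fit the press pose and lid angle.

```bash
cat > h.py <<'E'
import numpy as np
from scipy.optimize import least_squares
from scipy.spatial.transform import Rotation as Ro
C={n:dict(np.load(f'pics/{n}0.npz')) for n in('top','scene')}
def proj(n,X):
    c=C[n];p=np.asarray(X)@c['R'].T+c['t'];return np.c_[c['fx']*p[:,0]/p[:,2]+c['cx'],c['fy']*p[:,1]/p[:,2]+c['cy']]
def ray(n,uv,z):
    c=C[n];d=c['R'].T@[(uv[0]-c['cx'])/c['fx'],(uv[1]-c['cy'])/c['fy'],1];o=-c['R'].T@c['t'];return o+d*(z-o[2])/d[2]
def W(P,P3): # press->world
    x,y,a=P[:3];P3=np.atleast_2d(P3);c,s=np.cos(a),np.sin(a)
    return np.c_[x+c*P3[:,0]-s*P3[:,1],y+s*P3[:,0]+c*P3[:,1],P3[:,2]]
def lid(th,l,y,h): # l along lid from hinge, h off axis
    return [.085-l*np.cos(th)+h*np.sin(th)*1,y,.052+l*np.sin(th)+h*np.cos(th)]
TIP=[-.03,-.161,.157]
E
python3 - <<'E'
from h import *
cor=[(0,.1),(0,-.1),(.17,-.1),(.17,.1)]
ut=np.array([(198,50),(440,103),(395,297),(140,240),(491,274)])/4+[185,180]
us=np.array([(75,325),(130,197),(338,135),(316,250),(314,85)])/4+[245,155]
def pts(P): return W(P,[lid(P[3],l,y,.036) for l,y in cor]+[TIP])
def f(P): X=pts(P);return np.r_[proj('top',X)-ut,proj('scene',X)-us].ravel()
r=least_squares(f,[.5,.05,-.2,.5],loss='soft_l1')
print(r.x,np.degrees(r.x[2]));print(np.round(r.fun.reshape(-1,2),1) if 0 else np.round(f(r.x).reshape(-1,2),1))
P=r.x;np.save('P.npy',P)
print('tip',W(P,TIP),'pivot',W(P,[-.03,-.12,.1]),'lidtop',W(P,[lid(P[3],.145,0,.036)]))
A=lambda u,v:(185+u/4,180+v/4)
print('mill',ray('top',A(748,303),.136),'mug',ray('top',A(660,105),.096),'jar',ray('top',A(50,122),.106))
E
```

```text
[ 0.49844636  0.16885494 -0.20342122  0.3831746 ] -11.655177122751224
[[-1.6 -0.6]
 [ 0.1 -0.3]
 [ 1.1  0.5]
 [-2.1 -0.2]
 [ 0.   0.9]
 [-1.3 -0.9]
 [-1.4 -0.6]
 [ 1.9 -1.7]
 [ 1.2  0.1]
 [-0.4 -0.3]]
tip [[0.43653952 0.01723521 0.157     ]] pivot [[0.44482239 0.05738984 0.1       ]] lidtop [[0.46316342 0.1761329  0.13960004]]
mill [ 0.4215736  -0.17225069  0.136     ] mug [ 0.57305652 -0.11777551  0.096     ] jar [0.55173761 0.35143196 0.106     ]
```

```bash
python3 -m handwheel '[[-1,0.5,0.48,0,0,0,-0.2],[-1,1,0.95,0,0,0,0],[-1,1,0.95,0,0,0,0],[-1,1,0.95,0,0,0,0],[-1,1,0.95,0,0,0,0]]'; python3 -m handwheel '[[-1,1,0.95,0,0,0,0],[-1,1,0.95,0,0,0,0],[-1,1,0.95,0,0,0,0],[-1,1,0.95,0,0,0,0],[-1,1,0.95,0,0,0,0]]'; python3 -m handwheel '[[-1,1,0.95,0,0,0,0],[-1,1,0.95,0,0,0,0],[-1,1,0.95,0,0,0,0],[-1,1,0.95,0,0,0,0],[-1,0.5,0.5,0,0,0,0]]'
```

```text
clock: 0.72
tool_pos: [0.2395, 0.5283, 0.4046]
orientation: [180.0, 0.0, -11.7]
force: [0.7, 0.1, 0.5]
opening: 0.0433
gripper_force: 0.0
clock: 1.35
tool_pos: [0.3376, 0.3866, 0.4047]
orientation: [-180.0, 0.0, -11.7]
force: [0.1, 0.4, 0.9]
opening: 0.0007
gripper_force: 0.0
clock: 1.98
tool_pos: [0.4258, 0.2585, 0.4046]
orientation: [180.0, 0.0, -11.7]
force: [0.0, 0.4, -0.4]
opening: 0.0004
gripper_force: 0.0
```

```bash
python3 -m handwheel '[[-1,0.7,0.84,0,0,0,0],[-1,0.7,0.84,0.4,0,0,0],[-1,0.7,0.84,0.6,0,0,0],[-1,0,0,0,0,0,0]]'
python3 - <<'E'
from plant import *
import cv2,numpy as np
from h import *
o=get_obs();s=snapshot("scene");w=snapshot("wrist")
print(o['tool_pos'],o['force'])
im=np.hstack([cv2.resize(s['color'][120:330,200:400],(571,600))[:,:,::-1]*1,]);cv2.imwrite('pics/s1.png',im)
cv2.imwrite('pics/w1.png',w['color'][:,:,::-1])
np.savez('pics/w1.npz',T=w['tool_from_camera'],K=[w['fx'],w['fy'],w['cx'],w['cy']],p=o['tool_pos'],o=o['orientation'])
E
```

```text
clock: 2.48
tool_pos: [0.464, 0.1866, 0.3785]
orientation: [179.9, 0.1, -11.8]
force: [-0.2, 0.6, 0.2]
opening: 0.0004
gripper_force: 0.0
[0.46401851 0.1865863  0.3784769 ] [-0.19849069  0.62218414  0.18703265]
```

View pics/w1.png

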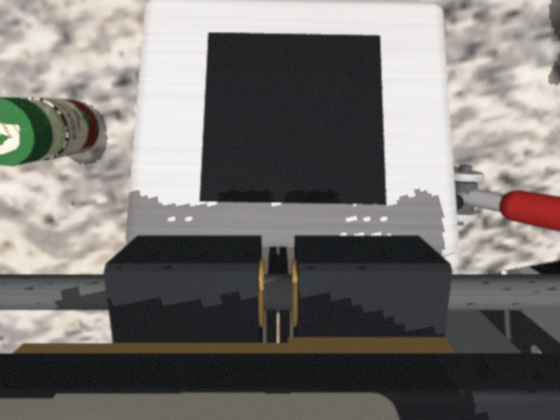

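View pics/s1.png

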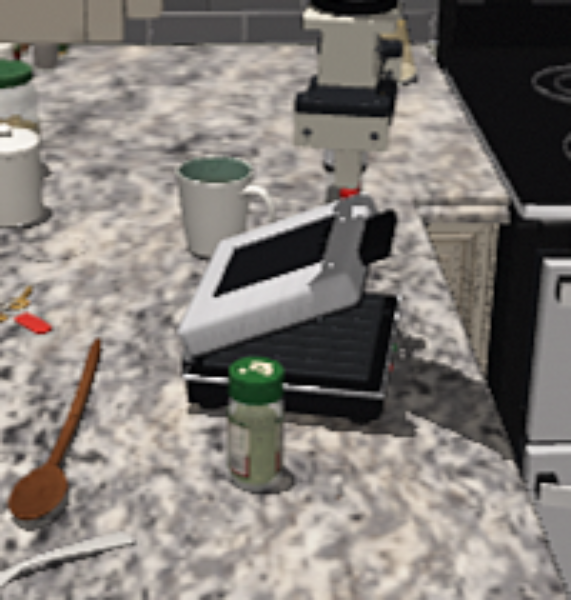

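The wrist view shows the lid square to the gripper and the fingers over its front middle, with the lever at (510,205). The scene view shows the tips just above the lid near its front edge. Now pushing down along the arc.

```bash
python3 -m handwheel '[[-1,0,0,0.6,0,0,0],[-1,0,0,0.6,0,0,0],[-1,0,0,0.5,0,0,0],[-1,-0.1,0,0.4,0,0,0],[-1,-0.1,0,0.4,0,0,0]]';python3 -m handwheel '[[-1,-0.2,0,0.4,0,0,0],[-1,-0.2,0,0.4,0,0,0],[-1,-0.1,0,0.4,0,0,0],[-1,-0.1,0,0.3,0,0,0]]'
```

```text
clock: 3.2
tool_pos: [0.4591, 0.1895, 0.3167]
orientation: [-180.0, -0.0, -11.7]
force: [-0.9, -0.4, 3.5]
opening: 0.0003
gripper_force: 1.4
clock: 3.7
tool_pos: [0.4443, 0.1924, 0.279]
orientation: [180.0, 0.0, -11.7]
force: [-1.0, 0.9, 3.4]
opening: 0.0002
gripper_force: 1.2
```

```bash
python3 -m handwheel '[[-1,0,0,0.25,0,0,0],[-1,0,0,0.2,0,0,0],[-1,0,0,0.1,0,0,0],[-1,0,0,0,0,0,0]]'
```

```text
clock: 4.2
tool_pos: [0.4444, 0.1921, 0.2663]
orientation: [180.0, 0.0, -11.7]
force: [-5.0, -0.6, 9.6]
opening: 0.0005
gripper_force: 4.5
```

```bash
python3 -m handwheel '[[-1,0,0,0.08,0,0,0],[-1,0,0,0.04,0,0,0],[-1,0,0,0,0,0,0]]'
```

```text
clock: 4.58
tool_pos: [0.4443, 0.1921, 0.266]
orientation: [-180.0, -0.0, -11.6]
force: [-18.5, -3.0, 40.6]
opening: 0.0001
gripper_force: 20.2
```

```bash
python3 -m handwheel '[[-1,0,0,-0.2,0,0,0],[-1,0,0,-0.8,0,0,0],[-1,0,0,-1,0,0,0],[-1,0,0,-1,0,0,0],[-1,0,0,-1,0,0,0]]';python3 -m handwheel '[[-1,0,0,-1,0,0,0],[-1,0,0,-1,0,0,0],[-1,0,0,-0.4,0,0,0],[-1,0,0,0,0,0,0]]'
python3 - <<'E'
from plant import *
import cv2,numpy as np
o=get_obs();w=snapshot("wrist");s=snapshot("top")
cv2.imwrite('pics/m.png',np.vstack([w['color'][:260,:,::-1],cv2.resize(s['color'][175:280,180:390,::-1],(560,280))]))
np.savez('pics/w2.npz',T=w['tool_from_camera'],K=[w['fx'],w['fy'],w['cx'],w['cy']],p=o['tool_pos'],o=o['orientation'])
print(o['tool_pos'],o['orientation'],o['force'])
E
```

```text
clock: 5.2
tool_pos: [0.4447, 0.1921, 0.3635]
orientation: [180.0, -0.0, -11.7]
force: [0.5, 0.5, -0.5]
opening: 0.0003
gripper_force: 0.0
clock: 5.7
tool_pos: [0.4446, 0.1923, 0.4228]
orientation: [-180.0, -0.0, -11.7]
force: [0.3, -0.0, -0.3]
opening: 0.0003
gripper_force: 0.0
[0.44457948 0.19227029 0.42282091] [-1.79965101e+02 -1.13298501e-02 -1.16938896e+01] [ 0.29663731 -0.02451123 -0.29714249]
```

View pics/m.png

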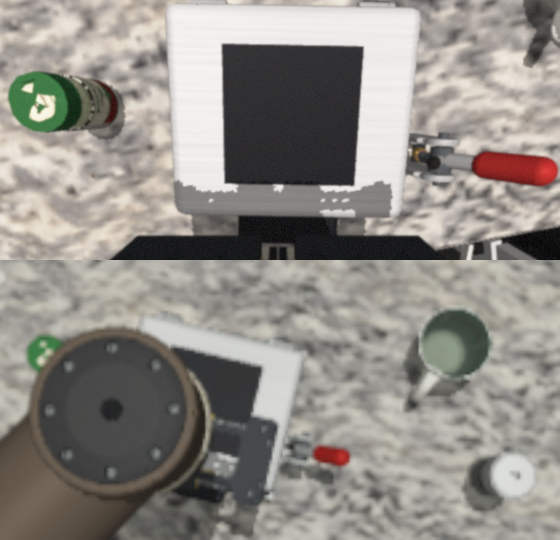

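Wrist view: the lid is shut, with front corners at (176,214) and (401,217) and the open lever's grip end at about (543,171). I'll refine the press position from these.

Run:
```python
from h import *
d=np.load('pics/w2.npz');R=Ro.from_euler('xyz',d['o'],degrees=True).as_matrix();fx,fy,cx,cy=d['K'];T=d['T']
def ry(uv,z):
    v=R@T[:3,:3]@[(uv[0]-cx)/fx,(uv[1]-cy)/fy,1];o=R@T[:3,3]+d['p'];return o+v*(z-o[2])/v[2]
P=np.load('P.npy')
for n,uv,z,p in [('RL',(168,3),.088,(.085,.1)),('RR',(419,8),.088,(.085,-.1)),('FR',(401,217),.088,(-.085,-.1)),('FL',(176,214),.088,(-.085,.1)),('tip',(543,171),.157,TIP[:2])]:
    print(n,np.round(ry(uv,z)[:2],4),np.round(W(P,[*p,z])[0,:2],4))
```

```text
RL [0.6058 0.2431] [0.6019 0.2496]
RR [0.564  0.0588] [0.5615 0.0537]
FR [0.4039 0.0921] [0.395  0.0881]
FL [0.4458 0.2814] [0.4354 0.284 ]
tip [0.4399 0.0166] [0.4365 0.0172]
```

```bash
python3 -m handwheel '[[-1,0.13,1,0,0,0,0],[-1,0.13,1,0,0,0,0],[-1,0.13,1,0,0,0,0],[-1,0.13,1,0,0,0,0],[-1,0.13,1,0,0,0,0]]';python3 -m handwheel '[[-1,0.13,1,0,0,0,0],[-1,0.13,1,0,0,0,0],[-1,0.13,1,0,0,0,0],[-1,0.13,1,0,0,0,0],[-1,0,0,0,0,0,0]]'
```

```text
clock: 6.42
tool_pos: [0.4345, 0.065, 0.4221]
orientation: [180.0, 0.1, -11.7]
force: [-0.3, 0.4, 0.5]
opening: 0.0003
gripper_force: 0.0
clock: 7.05
tool_pos: [0.4268, -0.0357, 0.4222]
orientation: [180.0, 0.1, -11.8]
force: [0.3, -0.1, 0.5]
opening: 0.0004
gripper_force: 0.0
```

```bash
python3 -m handwheel '[[-1,0,0,0.8,0,0,0],[-1,0,0,1,0,0,0],[-1,0,0,1,0,0,0],[-1,0,0,0.8,0,0,0],[-1,0,0,0.4,0,0,0]]'
python3 - <<'E'
from plant import *
import cv2,numpy as np
s=snapshot("top");w=snapshot("wrist");o=get_obs();print(o['tool_pos'],o['force'])
cv2.imwrite('pics/n.png',w['color'][:,:,::-1])
E
```

```text
clock: 7.68
tool_pos: [0.4271, -0.034, 0.3216]
orientation: [179.9, 0.1, -11.7]
force: [-0.1, 0.7, -0.5]
opening: 0.0006
gripper_force: 0.0
[ 0.42724599 -0.03399491  0.32199228] [0.44916321 0.56889332 0.14879316]
```

View pics/n.png

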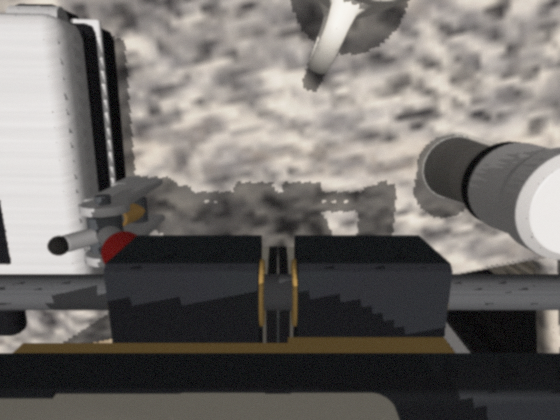

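```bash
python3 -m handwheel '[[-1,0,-0.4,0,0,0,0],[-1,0,-0.4,0,0,0,0],[-1,0,-0.2,-0.14,0,0,0],[-1,0,-0.2,-0.12,0,0,0]]';python3 -m handwheel '[[-1,0,-0.2,-0.1,0,0,0],[-1,0,-0.2,-0.08,0,0,0],[-1,0,-0.2,-0.05,0,0,0],[-1,0,-0.2,-0.04,0,0,0]]'
```

```text
clock: 8.28
tool_pos: [0.4338, -0.0044, 0.3301]
orientation: [179.9, -0.0, -11.6]
force: [-1.3, -7.3, 6.0]
opening: 0.0003
gripper_force: 3.8
clock: 8.78
tool_pos: [0.4378, 0.0152, 0.3364]
orientation: [-180.0, -0.0, -11.7]
force: [-0.0, -1.7, 2.6]
opening: 0.0006
gripper_force: 1.3
```

```bash
python3 -m handwheel '[[-1,0,-0.2,-0.02,0,0,0],[-1,0,-0.2,0,0,0,0],[-1,0,-0.2,0,0,0,0],[-1,0,-0.2,0,0,0,0],[-1,0,-0.1,0,0,0,0]]'; python3 -m handwheel '[[-1,0,0,0,0,0,0],[-1,0,0,0,0,0,0]]'
python3 - <<'E'
from plant import *
import cv2,numpy as np
w=snapshot("wrist");s=snapshot("scene");cv2.imwrite('pics/q.png',np.hstack([cv2.resize(w['color'],(400,300))[:,:,::-1],cv2.resize(s['color'][120:270,210:410],(400,300))[:,:,::-1]]))
E
```

```text
clock: 9.4
tool_pos: [0.4424, 0.0375, 0.3366]
orientation: [-180.0, 0.0, -11.7]
force: [-0.2, 0.8, 0.4]
opening: 0.0009
gripper_force: 0.0
clock: 9.65
tool_pos: [0.4423, 0.037, 0.3366]
orientation: [-180.0, 0.0, -11.7]
force: [-0.4, 0.5, -0.3]
opening: 0.0007
gripper_force: 0.0
```

View pics/q.png

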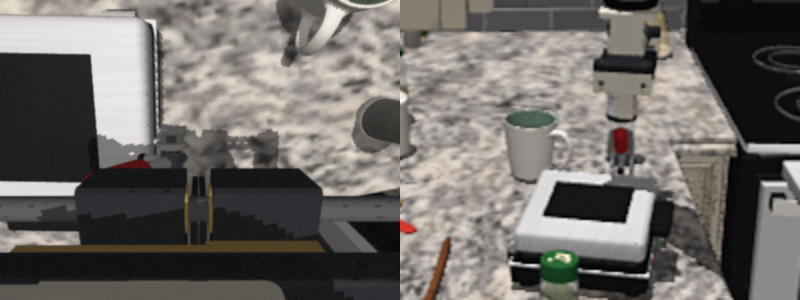

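The lever has snapped inwards over the lid: red grip at (120,170) in the wrist half, contact force gone. Retreating outward and up.

```bash
python3 -m handwheel '[[-1,0,0.6,0,0,0,0],[-1,0,0.6,-0.6,0,0,0],[-1,0,0,-1,0,0,0],[-1,0,0,-1,0,0,0],[-1,0,0,-1,0,0,0]]'; python3 -m handwheel '[[-1,0,0,-1,0,0,0],[-1,0,-1,0,0,0,0],[-1,0,-1,0,0,0,0],[-1,0,-1,0,0,0,0],[-1,0,-1,0,0,0,0]]'; python3 -m handwheel '[[-1,0,-1,0,0,0,0],[-1,0,-1,0,0,0,0],[-1,0,-1,0,0,0,0],[-1,0,0,0,0,0,0],[-1,0,0,0,0,0,0]]';python3 - <<'E'
from plant import *
import cv2,numpy as np
w=snapshot("wrist");s=snapshot("scene");cv2.imwrite('pics/r.png',np.hstack([cv2.resize(w['color'],(400,300))[:,:,::-1],cv2.resize(s['color'][120:270,210:410],(400,300))[:,:,::-1]]))
E
```

```text
clock: 10.38
tool_pos: [0.4358, 0.0068, 0.4275]
orientation: [180.0, 0.0, -11.7]
force: [0.9, 1.0, -0.9]
opening: 0.0007
gripper_force: 0.0
clock: 11.0
tool_pos: [0.4564, 0.1055, 0.4517]
orientation: [-180.0, 0.0, -11.7]
force: [0.4, -0.8, 1.3]
opening: 0.0004
gripper_force: 0.0
clock: 11.62
tool_pos: [0.4717, 0.1794, 0.4514]
orientation: [180.0, 0.0, -11.6]
force: [-1.1, -0.3, -0.7]
opening: 0.0007
gripper_force: 0.0
```

View pics/r.png

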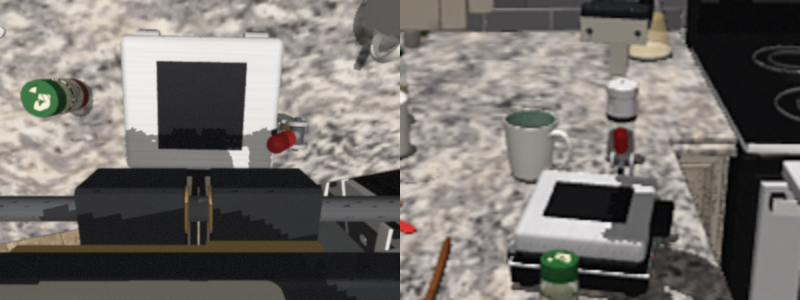

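The final view shows the lid shut and the red lever leaning inward over the lid's edge at (281,140). The bystanders haven't moved and the arm is clear.

```bash
python3 -c "
from plant import *
print(close_job())"
```

```text
the job is handed in; nothing more can be done
None
```

The sandwich press lid is pushed fully shut, the red latch was then snapped in over it, and the job was handed in at about 12 s of the 43 s limit with the arm clear of everything.

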